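Feel for the empty pocket and fill it

TASK

One of the six pockets in the white switch tray is still empty. Rest your empty fingertips on that pocket's grey floor for a moment to make sure it is clear, then take the loose red-capped switch unit from the bench and stand it upright in the middle of that pocket, setting it down rather than dropping it. Leave the green-capped unit and the black selector unit standing where they are.

Things in the scene. Friction and masses are not known exactly. Their poses are not given: they have to be found in the camera images.
- pad_top (a point): Top centre of the rigid grey floor pad, 6 mm above the bench, in the one empty pocket (varies) of a fixed white tray, 182 x 266 mm along this point's x, y; z up. 2 x 3 pockets, each 70 x 70 mm, 84 mm between centres; 14 mm wide ribs rise 15 mm above the bench. The other five hold red-capped units like the loose one, fixed, 65 mm above the bench.
- spare_mid (a point): Upright round panel-switch unit, loose, about 90 g, 60 mm tall: black body 32 mm across up to 44 mm, aluminium bezel 36 mm across to 50 mm, red cap 28 mm across on top. Point: its centre, 30 mm above its foot, z up. The only red one outside the tray; starts on the bench (z = 0). Grip the body from above, any yaw.
- green_mid (a point): Upright round panel-switch unit, loose, about 90 g, 60 mm tall: black body 32 mm across up to 44 mm, aluminium bezel 36 mm across to 50 mm, green cap 28 mm across on top. Point: its centre, 30 mm above its foot, z up. A bystander.
- selector_mid (a point): Upright round panel-switch unit, loose, about 90 g, 60 mm tall: black body 32 mm across up to 44 mm, aluminium bezel 36 mm across to 50 mm, black bar-shaped selector handle (28 x 8 mm) on top. Point: its centre, 30 mm above its foot, z up. A bystander.
Things that resemble listed ones, but are neither listed nor needed, are in the scene too. Leave any pink or yellow look-alike of the part that bears spare_mid alone.

How it is judged:
On the way:
1. the empty fingertips rest on the empty pocket's floor pad while the loose red unit is still away from the tray's empty pocket (contact force between the fingers and pad above 0.5 N and contact force between the fingers and spare below 0.05 N and horizontal distance between spare_mid and pad_top above 0.08 m), for 0.1 s.
At the end, for the whole second after the job is handed in: The loose red-capped unit stands released and at rest in the once-empty pocket: within 25 mm of the pocket's centre, its foot on the pad (within 6 mm in height) and upright within 10 degrees; the green and selector units are upright (20 degrees) and within 30 mm of where they began (horizontal distance between spare_mid and pad_top below 0.025 m and z of spare_mid in the frame of pad_top between 0.024 and 0.036 m and angle between spare_mid's own z axis and vertical below 0.175 rad and linear speed of spare below 0.02 m/s and not (distance of green_mid from where it was at the start of the episode above 0.03 m or angle between green_mid's own z axis and vertical above 0.35 rad) and not (distance of selector_mid from where it was at the start of the episode above 0.03 m or angle between selector_mid's own z axis and vertical above 0.35 rad)); the robot touches nothing.
It fails at once if the green-capped unit moved by more than 30 mm or tipped by more than 20 degrees (distance of green_mid from where it was at the start of the episode above 0.03 m or angle between green_mid's own z axis and vertical above 0.35 rad).
It fails at once if the selector unit moved by more than 30 mm or tipped by more than 20 degrees (distance of selector_mid from where it was at the start of the episode above 0.03 m or angle between selector_mid's own z axis and vertical above 0.35 rad).
It fails at once if the red unit dropped into the pocket: let go with its foot more than 20 mm above the pad (horizontal distance between spare_mid and pad_top below 0.06 m and z of spare_mid in the frame of pad_top above 0.05 m and contact force between the fingers and spare below 0.05 N).
It also fails if it takes over 54 s, if anything falls off the work surface, if the arm or the gripper's body presses on something with over 40 N, if the wrist force passes 120 N, or if a joint passes its speed limit or range.

ROBOT

A 6-joint arm with a two-finger parallel gripper is mounted at the origin on the work surface. World frame = base frame: x ahead of the robot, y to its left, z up, the work surface at z = 0. Lengths are in m, angles in rad, forces in N, time in s.
With the tool pointing down it reaches from about 0.35 to 0.8 m from the base axis. Payload 7.3 kg.
Tool frame: the origin (TCP) lies between the finger pads; the fingertips stand 25 mm ahead of it and the grasp point (between the pads) lies 6 mm ahead of it (r.tip_extent is the distance from the TCP to the fingertips, in m); z points along the fingers, y is the direction in which the jaws open and shut (so a half turn about z gives the same grasp; the last joint's range is limited). The gripper opens to 85 mm and grips with 20 to 120 N. Pads are 22 mm wide; open, the fingers measure 114 mm over their backs; the gripper's body (76 mm by 85 mm) begins 54 mm behind the grasp point. The pads swing forward as they close: fully open they stand 13 mm farther back than shut.
Start: joints at [1.051, 0.342, 1.524, -0, 1.275, -0.146], TCP at [0.192, 0.489, 0.256] pointing down, gripper open.
Joint ranges: [-2.53, 2.53], [-0.77, 2.02], [0.04, 2.7], [-1, 4.14], [0.28, 2.66], [-3.11, 3.11]. Speed limits (rad/s): [2.57, 2.57, 3.14, 3.14, 3.14, 3.14].

INTERFACE

Orientations are given as a unit quaternion [x, y, z, w].
In Python, from workcell import r, command_gripper, optics gives the robot as it stands. The module is installed in compiled form; this text tells all that it offers. Calls block until the motion is done:
- r.reach(position, orientation): joint-space move of the TCP to a pose.
- r.move_straight(position, orientation=None, speed=0.15, max_force=None): straight line of the TCP; orientation=None keeps the orientation; speed is the mean speed in m/s. With max_force (N) it stops when the force on the tool has changed by that much, and returns True; else False.
- r.movej(angles): joint-space move.
- command_gripper(opening, force=None): finger opening in m; force is the grip in N (None keeps the last); returns when the fingers have stopped.
- r.hold(seconds).
- r.solve_ik(position, orientation): joint angles nearest the present ones, or None.
- r.read_state(): the state.
- optics.get_image(name): name is "scene" or "top" or "wrist"; returns (picture, depth): 480x640x3 uint8, red, green, blue; 480x640 float32, m along the optical axis (not along the pixel's ray), 0 where there is no reading.
- optics.camera_model(name): a dict with "K" (3x3 intrinsics, pixels), "R" (3x3) and "t" (3): a world point X has camera coordinates R X + t; the wrist camera has in their place "tool_from_camera" (4x4, takes a point from camera to tool coordinates, whose origin is the TCP and whose axes are the flange's). Camera axes: x right, y down, z forward; pixel columns grow to the right and rows downward; lengths in m; the calibration is good to about 2 mm. A picture is of the moment at which its call begins: read the wrist's pose just before it. camera_model takes no time and is no camera call.
A pose or a line that the arm cannot do raises r.PlanningError and nothing moves.
- r.finish_job(): hands the job in, once; it reports no verdict.
The state is a dict: "time_s": time; "joint_positions": joint angles; "dq": joint speeds; "tau": joint torques, N m; "eef_pos": TCP position; "eef_rot": TCP orientation; "contact_force": force on the tool from outside, world axes, zero at the start; "torque": the same for the moment, N m; "grip_width": finger opening in m.
Only numpy, scipy, OpenCV 4.12 (cv2) and the standard library are available. Lean on these libraries where they do the work, as an engineer would, in place of code of your own. Each camera call takes 0.05 s, during which the arm holds its last target.

## Working session

There is one attempt and no reset: what is moved stays moved. The work goes in short steps, each a Python script; the robot and the scene stay as the last script left them, time stands still between calls to the robot, and variables do not carry over. Pictures are saved under pics/ and viewed, and the job is handed in when it is done.

```bash
mkdir -p pics
python3 - <<'E'
from workcell import r, optics
import cv2,numpy as np
for n in ("scene","top"):
    im,d=optics.get_image(n); cv2.imwrite(f"pics/{n}0.png",im[:,:,::-1]); np.savez(f"{n}0.npz",im=im,d=d,**optics.camera_model(n))
s=r.read_state(); print(s["time_s"],s["eef_pos"],s["eef_rot"],s["contact_force"],s["grip_width"],r.tip_extent)
E
```

```text
0.1 [0.19153074 0.48847596 0.25570093] [ 1.85816973e-01  9.82584146e-01 -6.31922245e-04 -2.23534188e-04] [-0.62353519  0.51612029  0.73871758] 0.08562326757268234 0.025
```

View pics/scene0.png

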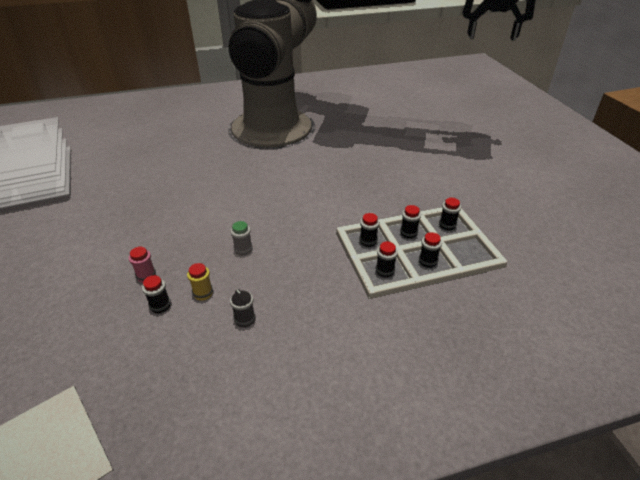

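View pics/top0.png

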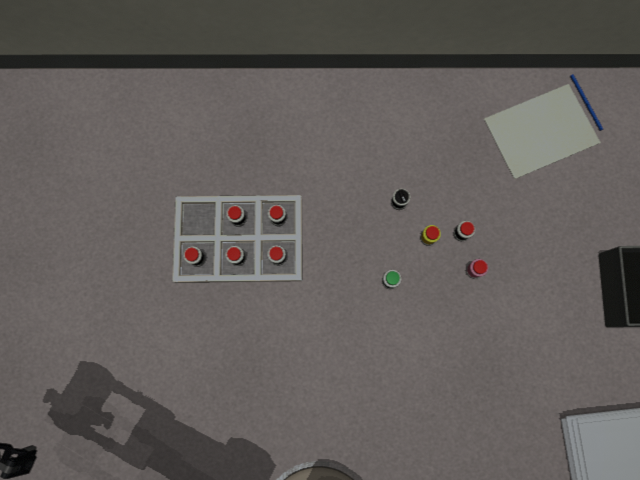

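```bash
cat > h.py <<'E'
import numpy as np,cv2
def load(n):
    z=np.load(n); return z["im"],z["d"],z["K"],z["R"],z["t"]
def atz(K,R,t,u,v,z):
    C=-R.T@t; d=R.T@np.linalg.inv(K)@[u,v,1]; return C+d*(z-C[2])/d[2]
def dep(K,R,t,u,v,d):
    return R.T@(np.linalg.inv(K)@[u,v,1]*d-t)
E
python3 - <<'E'
from h import *
im,d,K,R,t=load("top0.npz")
im2=load("scene0.npz")[0]
a=cv2.resize(im[170:300,370:500],(400,400),interpolation=cv2.INTER_CUBIC)
b=cv2.resize(im2[220:330,120:270],(400,293),interpolation=cv2.INTER_CUBIC)
c=cv2.resize(im[185:295,165:312],(800,599),interpolation=cv2.INTER_CUBIC)
o=np.zeros((400,800,3),np.uint8);o[:,:400]=a;o[:293,400:]=b
cv2.imwrite("pics/crop0.png",o[:,:,::-1]);cv2.imwrite("pics/tray0.png",c[:,:,::-1])
for n,u,v in (("spare",466,229.5),("yel",432,233.5),("pink",479,268),("green",392,278.5),("sel",401,198)):
    print(n,atz(K,R,t,u,v,.06).round(4),dep(K,R,t,u,v,d[int(v),int(u)]).round(4))
print("pocket",atz(K,R,t,198,218,.006).round(4),dep(K,R,t,198,218,d[218,198]).round(4))
print("C",-R.T@t)
E
```

```text
spare [ 0.5643 -0.2991  0.06  ] [ 0.5641 -0.2989  0.061 ]
yel [ 0.5563 -0.2303  0.06  ] [ 0.5556 -0.2296  0.0637]
pink [ 0.4861 -0.321   0.06  ] [ 0.4863 -0.3213  0.0589]
green [ 0.4658 -0.1475  0.06  ] [ 0.4658 -0.1475  0.0602]
sel [ 0.6301 -0.1701  0.06  ] [ 0.631  -0.1706  0.0566]
pocket [0.602  0.2523 0.006 ] [0.6013 0.2517 0.0088]
C [ 0.32925262 -0.01238697  1.21178789]
```

View pics/crop0.png

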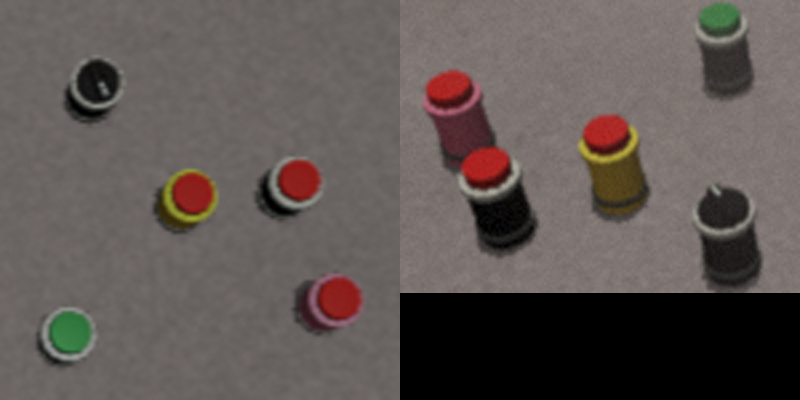

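View pics/tray0.png

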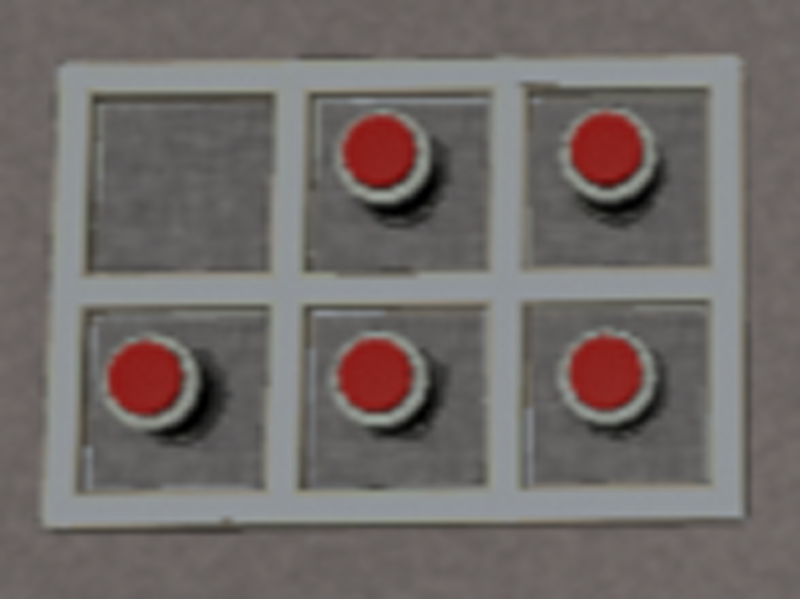

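```bash
cat >> h.py <<'E'
from scipy.spatial.transform import Rotation as Ro
def down(a):
    c,s=np.cos(a),np.sin(a); x=np.array([c,s,0]);z=np.array([0,0,-1.]);y=np.cross(z,x)
    return Ro.from_matrix(np.c_[x,y,z]).as_quat()
def snap(name):
    from workcell import r,optics
    s=r.read_state(); im,d=optics.get_image("wrist"); m=optics.camera_model("wrist")
    T=np.eye(4);T[:3,:3]=Ro.from_quat(s["eef_rot"]).as_matrix();T[:3,3]=s["eef_pos"]
    W=T@m["tool_from_camera"]; R=W[:3,:3].T; t=-R@W[:3,3]
    cv2.imwrite(f"pics/{name}.png",im[:,:,::-1]); np.savez(name+".npz",im=im,d=d,K=m["K"],R=R,t=t)
E
python3 - <<'E'
from h import *
from workcell import r,optics,command_gripper
im,d,K,R,t=load("top0.npz")
print("pocket rib",atz(K,R,t,198.2-.5,218.8-.5,.015).round(4))
for p in ([.602,.252,.22],[.564,-.299,.22]):
  for a in np.deg2rad([45,135,-45,-135]):
    q=r.solve_ik(p,down(a)); print(np.rad2deg(a),None if q is None else np.round(q,2))
E
```

```text
pocket rib [0.5993 0.251  0.015 ]
45.0 [ 0.28  0.61  1.19 -0.    1.35  1.06]
135.0 [ 0.28  0.61  1.19 -0.    1.35 -0.51]
-45.0 [ 0.28  0.61  1.19 -0.    1.35  2.64]
-135.0 [ 0.28  0.61  1.19 -0.    1.35 -2.08]
45.0 [-0.61  0.58  1.24 -0.    1.32  0.18]
135.0 [-0.61  0.58  1.24 -0.    1.32 -1.39]
-45.0 [-0.61  0.58  1.24 -0.    1.32  1.75]
-135.0 [-0.61  0.58  1.24 -0.    1.32 -2.96]
```

Run:
```python
from h import *
from workcell import r,optics,command_gripper
r.reach([.600,.2515,.20],down(np.pi/4)); command_gripper(0.0,40)
snap("w1"); s=r.read_state(); print(s["time_s"],s["eef_pos"],s["contact_force"],s["grip_width"])
```

```text
2.65 [0.60001708 0.25144525 0.19997581] [-0.09132926  0.42189506 -0.05827344] 5.0364979986293355e-05
```

View pics/w1.png

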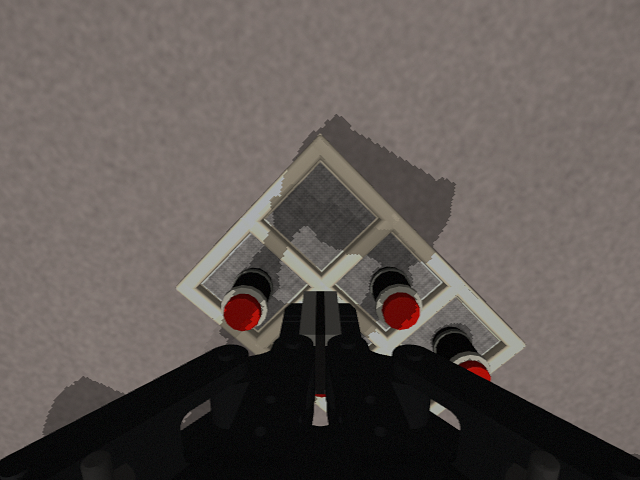

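The wrist view shows the empty pocket as a diamond, with corners near (320,160), (380,217), (322,274) and (262,219).

Run:
```python
from h import *
im,d,K,R,t=load("w1.npz")
P=[atz(K,R,t,u,v,.006) for u,v in ((320,160),(380,217),(322,274),(262,219))]
print(np.round(P,4)); print(np.mean(P,0).round(4)); print([np.linalg.norm(P[i]-P[i-1]).round(4) for i in range(4)])
print(dep(K,R,t,320,218,d[218,320]))
cv2.imwrite("pics/w1c.png",cv2.resize(im[120:310,200:440],(768,608),interpolation=cv2.INTER_CUBIC)[:600,:,::-1])
```

```text
[[0.6348 0.2872 0.006 ]
 [0.6373 0.2182 0.006 ]
 [0.5664 0.2164 0.006 ]
 [0.5657 0.2874 0.006 ]]
[0.601  0.2523 0.006 ]
[np.float64(0.0691), np.float64(0.0691), np.float64(0.0709), np.float64(0.071)]
[0.60100188 0.25347588 0.00672933]
```

View pics/w1c.png

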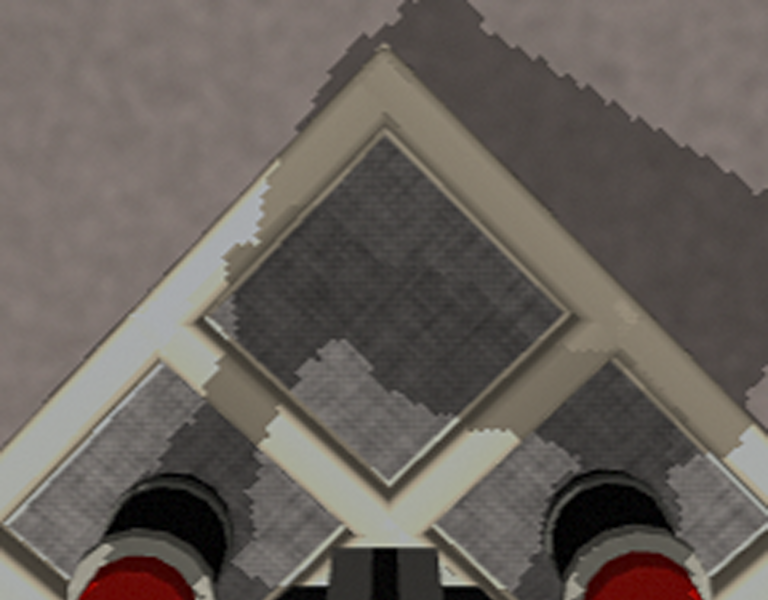

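Both cameras agree: the pocket centre is about (0.601, 0.252), and the 70 mm size matches. Next is the probe with closed fingertips.

Run:
```python
from h import *
from workcell import r
x,y=.601,.252
r.move_straight([x,y,.06],speed=.12)
hit=r.move_straight([x,y,.022],speed=.02,max_force=5)
s=r.read_state(); print(hit,s["time_s"],s["eef_pos"],s["contact_force"])
r.hold(.4)
s=r.read_state(); print(s["eef_pos"],s["contact_force"])
```

```text
True 5.2917 [0.60093384 0.25197609 0.03108947] [-0.56863918  0.06334883  4.90998978]
[0.60094697 0.25197759 0.0311155 ] [-0.05638891 -0.48214772  6.47602688]
```

The fingertips touched down at tip height 6.1 mm and held about 6 N for 0.4 s, which matches the pad top. Now to the spare.

Run:
```python
from h import *
from workcell import r,command_gripper
r.move_straight([.601,.252,.2],speed=.2)
r.reach([.50,-.32,.25],down(np.pi/4)); command_gripper(0.06,40)
snap("w2"); s=r.read_state(); print(s["time_s"],s["eef_pos"],s["contact_force"],s["grip_width"])
im,d,K,R,t=load("w2.npz")
X=R@np.array([.564,-.299,.06])+t; print((K@X/X[2])[:2])
```

```text
9.4333 [ 0.4999781  -0.32002474  0.24997927] [ 0.40211527 -0.06829557 -1.02389183] 0.060060396558887265
[359.37841724 147.19323366]
```

View pics/w2.png

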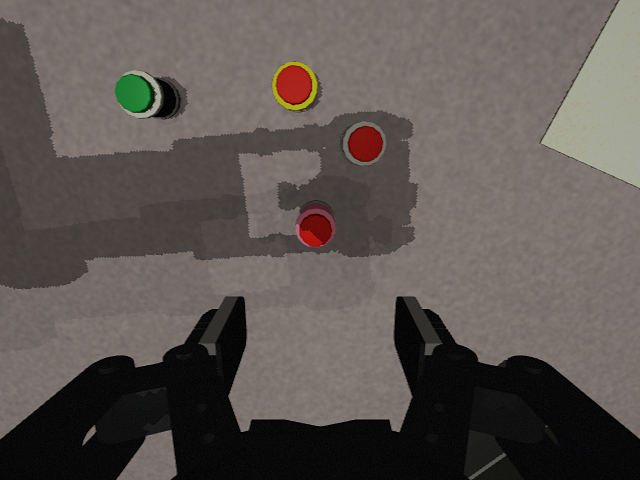

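Run:
```python
from h import *
im,d,K,R,t=load("w2.npz")
hsv=cv2.cvtColor(im,cv2.COLOR_RGB2HSV); m=((hsv[...,1]>150)&((hsv[...,0]<8)|(hsv[...,0]>172))).astype(np.uint8)
n,l,st,c=cv2.connectedComponentsWithStats(m)
for i in range(1,n):
    if st[i,4]>100: print(st[i],c[i].round(1),atz(K,R,t,*c[i],.06).round(4),dep(K,R,t,*c[i],d[int(c[i][1]),int(c[i][0])]).round(4))
im,d,K,R,t=load("top0.npz")
hsv=cv2.cvtColor(im,cv2.COLOR_RGB2HSV); m=((hsv[...,1]>150)&((hsv[...,0]<8)|(hsv[...,0]>172))).astype(np.uint8)
n,l,st,c=cv2.connectedComponentsWithStats(m)
for i in range(1,n):
    if st[i,4]>50: print(c[i].round(1),st[i,4],atz(K,R,t,*c[i],.06 if c[i][0]>310 else .065).round(4))
im=load("w2.npz")[0]
cv2.imwrite("pics/w2c.png",cv2.resize(im[50:260,250:430],(514,600),interpolation=cv2.INTER_CUBIC)[:,:,::-1])
```

```text
[ 277   66   35   39 1059] [293.9  84.5] [ 0.5606 -0.2305  0.06  ] [ 0.5606 -0.2304  0.0586]
[348 126  35  36 957] [365.1 143.5] [ 0.5691 -0.3001  0.06  ] [ 0.5691 -0.3001  0.0605]
[300 213  32  34 840] [315.2 229.6] [ 0.4916 -0.3217  0.06  ] [ 0.4913 -0.322   0.0582]
[234.2 212.4] 128 [0.6    0.1671 0.065 ]
[275.9 212. ] 129 [0.6005 0.0833 0.065 ]
[466.7 228. ] 132 [ 0.5673 -0.3007  0.06  ]
[432.1 232.5] 124 [ 0.5584 -0.2307  0.06  ]
[275.7 253. ] 129 [0.5169 0.0827 0.065 ]
[191.2 254. ] 134 [0.5156 0.2501 0.065 ]
[233.5 253.6] 125 [0.5161 0.1663 0.065 ]
[479.7 266.7] 149 [ 0.4888 -0.3226  0.06  ]
```

View pics/w2c.png

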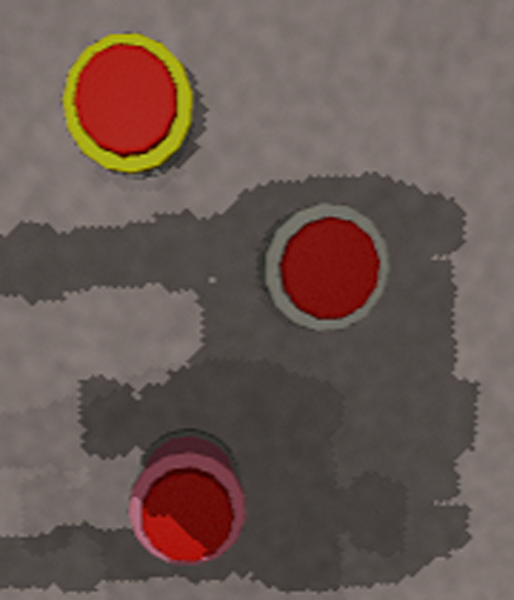

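The grasp target is the middle unit in this crop: grey bezel, black body, at wrist pixel (365,143). The other two red caps belong to the yellow unit at (294,85) and the pink one at (315,230). Both cameras put it at about (0.568, -0.300).

Run:
```python
from h import *
from workcell import r,command_gripper
x,y=.5683,-.3004
r.reach([x,y,.15],down(np.pi/4))
hit=r.move_straight([x,y,.032],speed=.08,max_force=8)
s=r.read_state(); print(hit,s["time_s"],s["eef_pos"],s["contact_force"])
if not hit:
    command_gripper(0.0,40); s=r.read_state(); print(s["grip_width"],s["eef_pos"],s["contact_force"])
    snap("w3")
```

```text
False 11.6167 [ 0.56859191 -0.3006278   0.03259423] [-0.23657415  0.30672401  1.02593206]
0.031411982880020776 [ 0.56819317 -0.30031828  0.03189936] [-0.78295493 -0.16214721 -1.65292937]
```

View pics/w3.png

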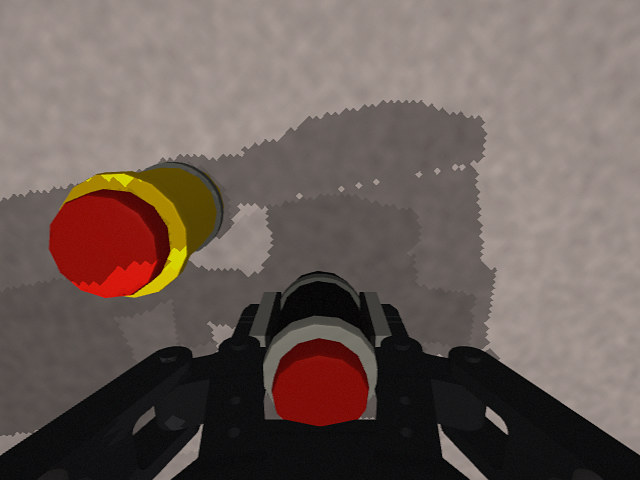

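The black body is held between the fingers at width 31.4 mm, matching its 32 mm. Next I lift and carry it to the pocket.

Run:
```python
from h import *
from workcell import r,command_gripper
r.move_straight([.5683,-.3004,.2],speed=.15)
print(r.read_state()["grip_width"])
r.reach([.6008,.252,.2],down(np.pi/4))
r.move_straight([.6008,.252,.12],speed=.12)
snap("w4"); s=r.read_state(); print(s["time_s"],s["grip_width"],s["eef_pos"],s["contact_force"])
```

```text
0.03140384476018475
16.1583 0.031366051072245354 [0.60151726 0.25207991 0.12116733] [ 0.63568668 -0.71171079 -1.14010524]
```

View pics/w4.png

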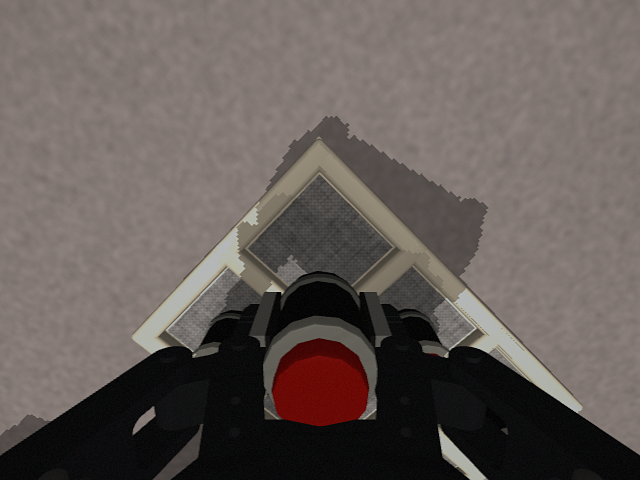

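The unit hasn't slipped and sits upright in the jaws over the empty pocket. I'll lower it with a force guard.

Run:
```python
from h import *
from workcell import r,command_gripper
x,y=.6008,.252
r.move_straight([x,y,.055],speed=.08)
hit=r.move_straight([x,y,.034],speed=.015,max_force=4)
s=r.read_state(); print(hit,s["time_s"],s["eef_pos"],s["contact_force"])
if hit and abs(s["eef_pos"][2]-.038)<.003:
    command_gripper(0.045); r.hold(.2); s=r.read_state(); print(s["grip_width"],s["contact_force"])
    r.move_straight([x,y,.2],speed=.08)
    snap("w5"); print(r.read_state()["time_s"])
```

```text
True 18.1917 [0.60068199 0.25201231 0.03729765] [-0.37631192 -0.4014335   5.0522392 ]
0.04510341462694233 [ 0.69742037  0.19564703 -0.17135982]
20.925
```

Run:
```python
from h import *
from workcell import r,optics
r.reach([.45,.25,.3],down(np.pi/4)); r.hold(.3)
im,d=optics.get_image("top"); m=optics.camera_model("top")
im2,_=optics.get_image("scene")
hsv=cv2.cvtColor(im,cv2.COLOR_RGB2HSV); k=((hsv[...,1]>150)&((hsv[...,0]<8)|(hsv[...,0]>172))).astype(np.uint8)
n,l,st,c=cv2.connectedComponentsWithStats(k)
for i in range(1,n):
    if st[i,4]>40: print(c[i].round(1),st[i,4],atz(m["K"],m["R"],m["t"],*c[i],.065).round(4))
cv2.imwrite("pics/top9.png",im[:,:,::-1])
cv2.imwrite("pics/scene9.png",cv2.resize(im2[180:330,120:520],(800,300),interpolation=cv2.INTER_CUBIC)[:,:,::-1])
```

```text
[192.4 213.2] 132 [0.5986 0.2509 0.065 ]
[234.2 212.4] 128 [0.6    0.1671 0.065 ]
[275.9 212. ] 129 [0.6005 0.0833 0.065 ]
[432.1 232.5] 124 [ 0.5574 -0.2297  0.065 ]
[275.7 253. ] 129 [0.5169 0.0827 0.065 ]
[191.2 254.1] 135 [0.5154 0.25   0.065 ]
[233.5 253.7] 130 [0.5158 0.1664 0.065 ]
[479.7 266.6] 148 [ 0.4882 -0.3212  0.065 ]
```

View pics/w5.png

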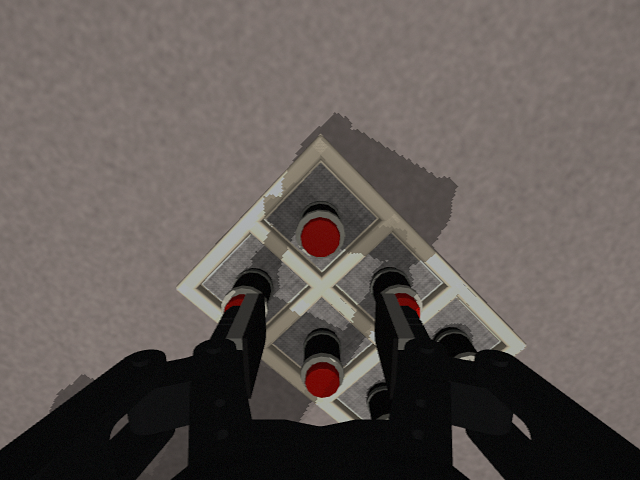

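View pics/scene9.png

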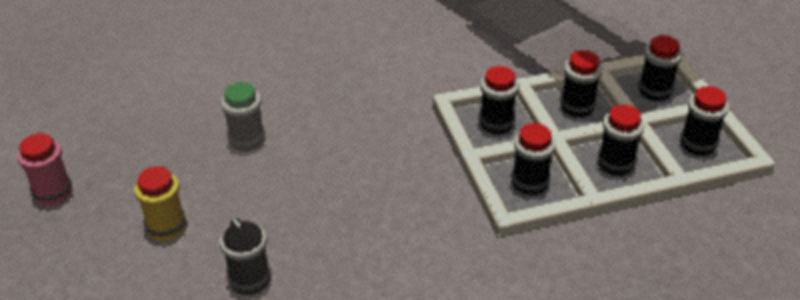

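View pics/top9.png

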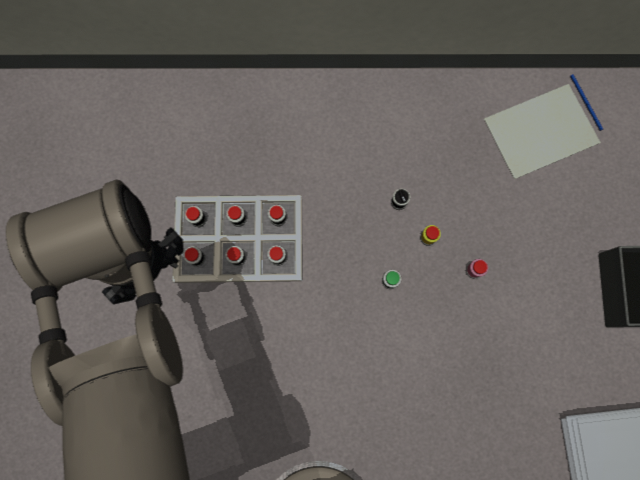

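The pocket at top-view pixel (192,213) now holds the upright red unit, within about 2 mm of centre. Green (392,278) and selector (401,198) haven't moved.

Run:
```python
from workcell import r
s=r.read_state(); print(s["time_s"],s["eef_pos"],s["contact_force"]); r.finish_job()
```

```text
22.075 [0.45035659 0.2498926  0.29932365] [0.15948156 0.52541418 0.44286582]
the job is handed in; nothing more can be done
```

The red-capped unit now stands upright in the once-empty pocket, and I handed the job in at 22 s of the 54 s allowed; it gave no verdict.

- **Pocket check:** I rested the closed, empty fingertips on the pad for 0.4 s at about 5–6 N. Contact came at tip height 6.1 mm, which matches the 6 mm pad.
- **Pick and place:** I gripped the black-bodied unit at 31.4 mm and lowered it until it touched at about 5 N. At touchdown its foot was within 1 mm of the expected pad height, and only then did I release it.
- **Last checks:** The top camera puts the unit's cap at (0.599, 0.251), against a pocket centre of about (0.601, 0.252). It looks upright in the pictures. The green, selector, pink and yellow units look unmoved, and the arm is clear with no contact.
- **Disagreement:** The cameras differed by about 2 mm on positions, within the stated calibration. No check failed.

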